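# Unlatch the air cleaner of a small engine

## Robot

A 6-joint arm with a two-finger parallel gripper is mounted at the origin on the work surface. World frame = base frame: x ahead of the robot, y to its left, z up, the work surface at z = 0. Lengths are in mm, angles in rad, forces in N, time in s.
With the tool pointing down it reaches from about 400 to 925 mm from the base axis. Payload 12.5 kg.
Tool frame: the origin (TCP) lies midway between the tips of the shut fingers; the grasp point (between the pads) lies 19 mm behind it (env.grasp_offset is the distance from the TCP to the grasp point, in mm); z points along the fingers, x is the direction in which the jaws open and shut, and the axes are right-handed (so a half turn about z gives the same grasp; the last joint's range is limited). The gripper opens to 95 mm and grips with 3 to 60 N. Pads are 20 mm wide; open, the fingers measure 119 mm over their backs; the gripper's body (75 mm by 180 mm) begins 59 mm behind the grasp point.
Start: joints at [1.239, 0.491, 1.559, -0, 1.092, -0.106], TCP at [139.91, 609.157, 214.661] pointing down, gripper open.
Joint ranges: [-3.1, 3.1], [-0.84, 2.19], [0.05, 2.79], [-1.13, 4.28], [0.06, 2.93], [-2.69, 2.69]. Speed limits (rad/s): [2.22, 2.22, 2.79, 3.14, 3.14, 3.14].

## Interface

Orientations are given as a unit quaternion [w, x, y, z].
In Python, from plant import env gives the robot as it stands.
- The arm moves only by the tool servo_tool, never from a script. Its argument "plan" is a list of rows, each a list of 7 numbers: the shift along the tool's x, y, z in cm, then the turn, a rotation vector about the tool's x, y, z in degrees, then the opening, from -1 (shut) to 1 (fully open). A call has exactly 8 rows; each row shifts and turns the commanded pose from where the row before left it, along the tool's axes as they then stand; what a row does not reach is not made up. A row lasts 1/8 s, in which the tool goes at most 62.5 mm and 10.7 degrees, less where a joint would pass 70% of its speed; a pose out of reach is approached as far as the arm can. A call with a gripper value outside its range is refused whole. The fingers move at their own pace and stop on an object; "squeeze" is the grip in N (left out, the last holds). Time passes only in rows, so rows that do not move let the fingers close, or fill a call up. It gives the time, the measured TCP pose, the force and the opening at its end, in the units of the state.
- env.observe(): the state, without advancing time (a new reading comes with each control period).
- env.camera(name): name is "scene" or "top"; returns a dict with "frame" (480x640x3 uint8, red, green, blue), "range_z" (480x640 float32, mm along the optical axis (not along the pixel's ray), 0 where there is no reading), "fx", "fy", "cx", "cy" (pixels), "world_to_cam" (4x4, takes a point from world to camera coordinates). Camera axes: x right, y up, looking along -z (the intrinsics and any distortion apply to the point x, -y, -z); pixel columns grow to the right and rows downward; lengths in mm; the calibration is good to about 2 mm. A picture is of the moment at which its call begins.
- env.sign_off(): hands the job in, once; it reports no verdict.
Trained networks look in a picture, given as the dict that the camera call returned (one of the last four; its "shot" number tells which), for a name from the list of things; names that differ only in an ending like _2 or _b are one class to them, and where a whole thing is asked for, a point or a joint stands for the part that bears it (a point fixed in the world has none). Each returns a list of dicts, best first, with "conf" (0 to 1); they miss things now and then, are a little off and sometimes report something else, mostly with a low value. They report only what shows in the picture. A call takes as long as a camera call.
- env.masks_of(name, picture): "region" (480x640 bool, what is visible of it) and "xy" ([column, row] in pixels, amid what is visible of it).
The state is a dict: "time": time; "joint_positions": joint angles; "qd": joint speeds; "joint_efforts": joint torques, N m; "eef_pos": TCP position; "tcp_rot": TCP orientation; "force": force on the tool from outside, world axes, zero at the start; "moment": the same for the moment, N m; "gripper_width": finger opening in mm.
Only numpy, scipy, OpenCV 4.12 (cv2) and the standard library are available. Lean on these libraries where they do the work, as an engineer would, in place of code of your own. Each camera call takes 0.05 s, during which the arm holds its last target. There are 200 camera calls.

## Task

Open the engine's air cleaner for a filter change: with two fingertips press down both yellow catch tabs on top of its housing together, and keep both down until the grey front cover has swung all the way open by itself. Then let the tabs spring back up and move clear. Do not force the cover, and leave the things lying around the engine where they are.

Things in the scene. Friction and masses are not known exactly. Their poses are not given: they have to be found in the camera images.
- engine: Small petrol engine bolted down, 300 mm high: red fuel tank on top at the back, red fan shroud on its right, silencer front left, air cleaner front right. Origin: centre of its underside, on the bench; own x runs from its front (facing the robot) to its back, y to its left; turned up to 20 degrees. Tank, cap and silencer stay lower than 12 mm above the tabs, and at least 40 mm from them.
- tab_l (a joint): Left catch tab (engine +y side): how far it is pressed straight down, 0 up, 0.007 m fully down. Sprung: about 3 N to start, 6 N fully down, comes back up when let go. From about 4 mm down it frees its side of the cover; the cover only comes away while both tabs are down.
- tab_r (a joint): Right catch tab (engine -y side): the same as the left one.
- tab_l_top (a point): Centre of the top face of the left yellow tab, moving with it: a flat pad 22 mm (engine x) by 26 mm (engine y), 290 mm above the bench when up, standing 10 mm proud of the housing's flat black top (130 mm wide along y, 55 mm deep). The tabs lie side by side along engine y, 60 mm between centres, 24 mm behind the joint between housing and cover.
- tab_r_top (a point): Centre of the top face of the right yellow tab, a pad like the left one, 60 mm from it.
- cover (a joint): Opening angle of the grey front cover of the air cleaner, hinged along its lower rear edge 175 mm above the bench: 0 shut, 1.0 rad fully open against its stop. With both tabs down its top swings by itself forward (towards the robot) and down within about a second, and stays open; it needs no pull.
- cover_edge (a point): Middle of the cover's top face, 280 mm above the bench when shut. The cover is a shell 130 mm wide, 45 mm deep (in front of the black housing) and 105 mm high, 0.12 kg.
- new_filter: Bystander: new filter element, orange frame with white pleats, 78 x 112 x 22 mm, lying flat beside the engine. Origin: centre of its underside.
- plug_socket: Bystander: steel spark-plug socket, 25 mm diameter, 66 mm tall, standing on end. Origin: centre of its foot.
- spray_can: Bystander: blue and white spray can with a red cap, 58 mm diameter, 165 mm tall, standing. Origin: centre of its foot.
- screwdriver: Bystander: screwdriver with a red handle, 190 mm long, lying. Origin: underside, its length along its own x.

How it is judged (in metres and radians):
On the way, in this order (a step that is already met when the one before it is completed fails the run):
1. the fingers press both tabs down together (value of joint each of tab_l, tab_r above 0.0035 m and contact force between the fingers and tab_l above 0.5 N and contact force between the fingers and tab_r above 0.5 N), for 0.1 s.
2. both tabs are still held down by the fingers when the cover has swung open (value of joint cover above 0.9 rad and value of joint each of tab_l, tab_r above 0.0025 m and contact force between the fingers and tab_l above 0.5 N and contact force between the fingers and tab_r above 0.5 N), for 0.1 s.
At the end, for the whole second after the job is handed in: The cover is open by more than 0.9 rad of 1.0 and at rest, both tabs are back up (within 1.5 mm), and the filter, socket, can and screwdriver are within 20 mm of where they were (value of joint cover above 0.9 rad and velocity of joint cover below 0.05 rad/s and value of joint each of tab_l, tab_r below 0.0015 m and distance of each of new_filter, plug_socket, spray_can, screwdriver from where it was at the start of the episode below 0.02 m); the robot touches nothing.
It fails at once if the cover is forced (pushed or pulled with more than 15 N) (contact force between the arm and cover above 15 N).
It fails at once if the fingers force the cover (more than 15 N) (contact force between the fingers and cover above 15 N).
It fails at once if a thing lying around the engine is lifted, carried or pushed more than 20 mm (distance of any of new_filter, plug_socket, spray_can, screwdriver from where it was at the start of the episode above 0.02 m).
It also fails if it takes over 51 s, if anything falls off the work surface, if the arm or the gripper's body presses on something with over 40 N, if the wrist force passes 120 N, or if a joint passes its speed limit or range.

## Working session

There is one attempt and no reset: what is moved stays moved. The work goes in short steps, Python scripts to look and compute and a tool call to move; the robot and the scene stay as the last step left them, time stands still between calls to the robot, and variables do not carry over. Pictures are saved under pics/ and viewed, about 8 in all and at most 12, crops included, and the job is handed in when it is done.

Besides the shell and the picture viewer there is one more tool, called after ">>>" as name([rows], argument=value, ...), one row to a line, values as JSON. servo_tool: Moves the arm, as the interface text tells. Its arguments: {"type":"object","properties":{"plan":{"type":"array"},"squeeze":{"type":"number"}},"required":["plan"]}

```bash
mkdir -p pics; cat > h.py <<'E'
import numpy as np, cv2
from plant import env
def pts(p,mask):
    r,c=np.nonzero(mask&(p["range_z"]>0)); z=p["range_z"][r,c]
    X=np.c_[(c-p["cx"])/p["fx"]*z, -(r-p["cy"])/p["fy"]*z, -z, np.ones(len(z))]
    return (X@np.linalg.inv(p["world_to_cam"]).T)[:,:3]
E
python3 - <<'E'
from h import *
s=env.observe(); print(s["time"],s["eef_pos"],s["tcp_rot"],s["force"],s["gripper_width"])
for n in("scene","top"):
    p=env.camera(n); cv2.imwrite(f"pics/{n}0.png",p["frame"][:,:,::-1]); print(n,[k for k in p])
    for t in("tab_l","tab_r","cover","engine","new_filter","plug_socket","spray_can","screwdriver"):
        for d in env.masks_of(t,p)[:3]:
            P=pts(p,d["region"]); print(t,round(d["conf"],2),d["xy"],d["region"].sum(),np.median(P,0).round(1) if len(P) else None, np.percentile(P,[2,98],axis=0).round() if len(P) else None)
E
```

```text
0.0 [139.81796336 608.9089478  214.06621383] [ 2.98345783e-04  7.82263445e-01  6.22947502e-01 -4.72001965e-04] [ 0.50385905 -0.26735757 -0.18179051] 94.98228834225833
scene ['frame', 'range_z', 'fx', 'fy', 'cx', 'cy', 'world_to_cam', 'shot']
tab_l 0.74 [415.7, 375.7] 289 [ 621.2 -255.7   48.3] [[ 614. -265.   -2.]
 [ 658. -229.   68.]]
tab_l 0.72 [343.1, 254.4] 223 [550.  -71.5 288.6] [[539. -83. 278.]
 [563. -51. 292.]]
tab_l 0.65 [323.1, 231.1] 190 [539.5 -15.6 288.6] [[529. -26. 279.]
 [553.  -2. 292.]]
tab_r 0.74 [415.7, 375.7] 289 [ 621.2 -255.7   48.3] [[ 614. -265.   -2.]
 [ 658. -229.   68.]]
tab_r 0.72 [343.1, 254.4] 223 [550.  -71.5 288.6] [[539. -83. 278.]
 [563. -51. 292.]]
tab_r 0.65 [323.1, 231.1] 190 [539.5 -15.6 288.6] [[529. -26. 279.]
 [553.  -2. 292.]]
engine 0.75 [359.4, 228.3] 23374 [632.5 -27.8 266. ] [[ 475. -115.   81.]
 [ 772.  150.  295.]]
new_filter 0.64 [238.6, 228.7] 1303 [432.8 251.3  21.4] [[391. 201.   3.]
 [477. 312.  26.]]
plug_socket 0.67 [415.0, 378.8] 248 [ 620.7 -256.5   52.1] [[ 614. -265.    4.]
 [ 635. -244.   68.]]
spray_can 0.94 [305.3, 159.
[... 633 characters left out ...]
] [[540. -80. 281.]
 [562. -54. 296.]]
cover 0.87 [363.9, 275.6] 1444 [497.4 -45.  280.5] [[ 469. -110.    2.]
 [ 528.   16.  286.]]
cover 0.22 [336.6, 215.2] 15391 [633.   24.8 279.5] [[ 484. -101.  146.]
 [ 772.  161.  300.]]
engine 0.95 [335.2, 215.9] 15267 [633.1  24.9 279.6] [[ 484. -101.  147.]
 [ 772.  161.  300.]]
new_filter 0.98 [243.3, 303.4] 1377 [434.  260.4  23.2] [[393. 206.   0.]
 [477. 318.  31.]]
new_filter 0.54 [438.4, 233.2] 115 [ 622.8 -247.    55. ] [[ 614. -261.    3.]
 [ 635. -239.   72.]]
spray_can 0.8 [227.8, 221.1] 608 [629.7 291.  135. ] [[610. 273.  20.]
 [658. 319. 171.]]
screwdriver 0.74 [311.1, 334.5] 407 [354.5  66.   23.4] [[331.  14.  -2.]
 [374. 191.  32.]]
```

View pics/scene0.png

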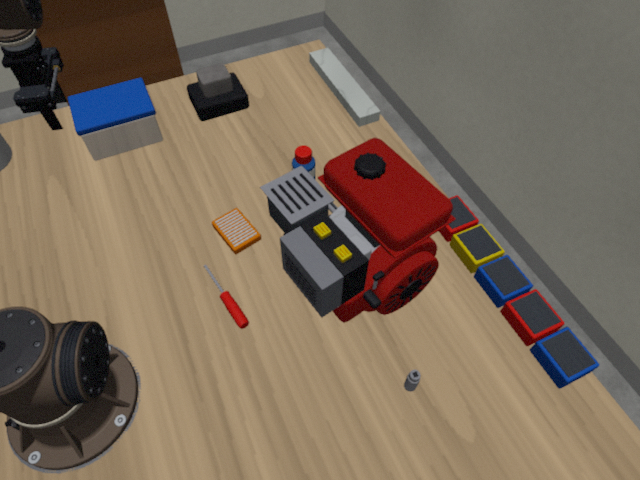

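View pics/top0.png

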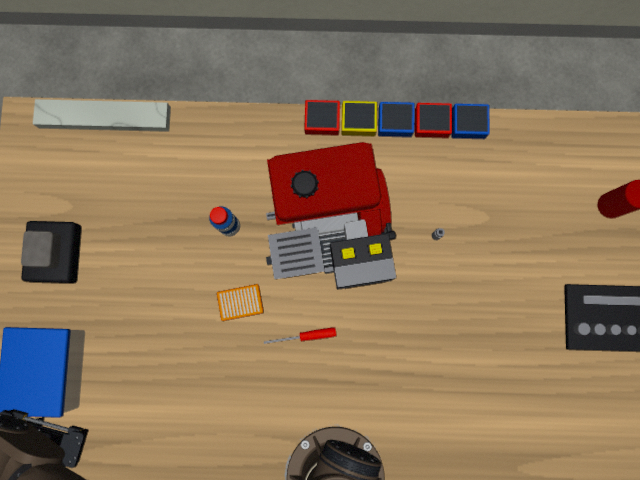

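The top view shows the tabs at (348,253) and (376,249), and the scene view shows them at (323,231) and (343,254). They match the networks' detections: heights about 290 and spacing about 58. I take the left tab at ≈(540,-12), the right at ≈(550,-69), and the engine yaw as ≈10°. Next I raise the tool and go above them.

>>> servo_tool([
  [0, 0, -4.5, 0, 0, -5.8, 0],
  [0, 0, -4.5, 0, 0, -5.8, 0],
  [0, 0, -4.5, 0, 0, -5.8, 0],
  [0, 0, -4.5, 0, 0, -5.8, 0],
  [-4.2, 1.65, 0, 0, 0, 0, 0],
  [-4.2, 1.65, 0, 0, 0, 0, 0],
  [-4.2, 1.65, 0, 0, 0, 0, 0],
  [-4.2, 1.65, 0, 0, 0, 0, 0],
])

```text
time: 1.9
eef_pos: [235.3, 454.3, 394.8]
tcp_rot: [-0.0, 0.641, 0.768, 0.0]
force: [-0.1, 0.4, 0.1]
gripper_width: 47.6
```

>>> servo_tool([
  [-4.2, 1.65, 0, 0, 0, 0, 0],
  [-4.2, 1.65, 0, 0, 0, 0, 0],
  [-4.2, 1.65, 0, 0, 0, 0, 0],
  [-4.2, 1.65, 0, 0, 0, 0, 0],
  [-4.2, 1.65, 0, 0, 0, 0, 0],
  [-4.2, 1.65, 0, 0, 0, 0, 0],
  [-4.2, 1.65, 0, 0, 0, 0, 0],
  [-4.2, 1.65, 0, 0, 0, 0, 0],
])

```text
time: 2.9
eef_pos: [425.1, 147.1, 394.8]
tcp_rot: [0.0, 0.641, 0.767, 0.0]
force: [-0.2, 0.7, 0.0]
gripper_width: 47.4
```

```bash
cat >> h.py <<'E'
from scipy.spatial.transform import Rotation as R
def go(target,yaw):
    s=env.observe(); q=s["tcp_rot"]; M=R.from_quat([q[1],q[2],q[3],q[0]]).as_matrix()
    a=np.radians(yaw); T=np.array([[np.cos(a),np.sin(a),0],[np.sin(a),-np.cos(a),0],[0,0,-1]])
    print("t",s["time"],"pos",s["eef_pos"].round(1) if hasattr(s["eef_pos"],"round") else s["eef_pos"],"w",s["gripper_width"],"F",s["force"])
    print("shift tool cm",(M.T@(np.array(target)-s["eef_pos"])/10).round(2),"turn deg",np.degrees(R.from_matrix(M.T@T).as_rotvec()).round(2))
E
python3 - <<'E'
from h import *
go([545,-41,400],100.3)
for n in("scene","top"):
    for k in range(1):
        p=env.camera(n)
        P=pts(p,np.ones((480,640),bool)); f=p["frame"][p["range_z"]>0].astype(int)
        y=(f[:,0]>130)&(f[:,1]>110)&(f[:,2]<70)&(P[:,2]>284)&(P[:,2]<300)&(abs(P[:,0]-545)<40)&(abs(P[:,1]+40)<60)
        Q=P[y]; 
        for lo,m in(("L",Q[:,1]>-41),("R",Q[:,1]<=-41)): print(n,lo,m.sum(),((Q[m].max(0)+Q[m].min(0))/2).round(1) if m.any() else "",Q[m].mean(0).round(1),np.ptp(Q[m],0).round() if m.any() else "")
E
```

```text
t 2.9 pos [425.1 147.1 394.8] w 47.432124279572534 F [-0.2361168   0.67524222  0.04370882]
shift tool cm [-20.64   8.45  -0.51] turn deg [ 0.04 -0.01 -0.04]
scene L 139 [539.6 -11.8 288.6] [539.  -12.  289.1] [24. 26.  8.]
scene R 155 [550.8 -70.4 288.7] [550.  -70.6 289. ] [25. 27.  7.]
top L 116 [540.1  -8.8 291. ] [540.3  -8.8 291. ] [22. 26. 12.]
top R 114 [551.  -67.2 291.2] [551.3 -67.5 291.5] [24. 27. 12.]
```

>>> servo_tool([
  [-4.1, 1.7, 0, 0, 0, 0, 0.01],
  [-4.1, 1.7, 0, 0, 0, 0, 0.01],
  [-4.1, 1.7, 0, 0, 0, 0, 0.01],
  [-4.1, 1.7, 0, 0, 0, 0, 0.01],
  [-4.1, 1.7, 0, 0, 0, 0, 0.01],
  [0, 0, 3, 0, 0, 0, 0.01],
  [0, 0, 3, 0, 0, 0, 0.01],
  [0, 0, 2, 0, 0, 0, 0.01],
])

```text
time: 4.0
eef_pos: [544.3, -37.6, 313.3]
tcp_rot: [-0.001, 0.641, 0.768, -0.0]
force: [-0.4, -0.7, 0.0]
gripper_width: 47.9
```

```bash
python3 - <<'E'
from h import *
go([545.3,-39.7,310],100.5)
ims=[]
for n,(r,c) in(("scene",(250,335)),("top",(235,360))):
    p=env.camera(n); ims.append(cv2.resize(p["frame"][r-70:r+70,c-65:c+65,::-1],(390,420),interpolation=cv2.INTER_CUBIC))
cv2.imwrite("pics/near.png",np.hstack(ims))
E
```

```text
t 4.0 pos [544.3 -37.6 313.3] w 47.93619317329186 F [-0.40700703 -0.72800773  0.01433105]
shift tool cm [-0.23  0.06  0.33] turn deg [-0.06 -0.04 -0.23]
```

View pics/near.png

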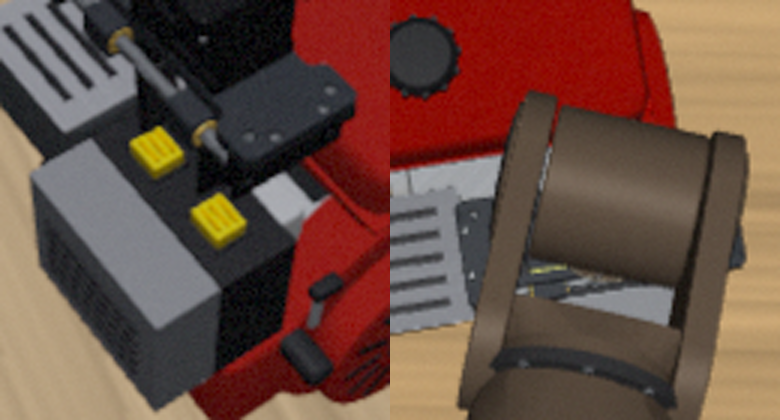

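The left crop (scene) shows both tabs clear, with the gripper behind and above them. The right crop (top) is hidden by the wrist. I check where the fingertips should appear in the picture.

```bash
python3 - <<'E'
from h import *
p=env.camera("scene")
f=p["frame"][180:320,270:400,::-1].copy(); f=cv2.resize(f,None,fx=5,fy=4.2,interpolation=cv2.INTER_CUBIC)[:590]
def proj(X):
    c=p["world_to_cam"]@np.r_[X,1]; return p["fx"]*c[0]/-c[2]+p["cx"], p["fy"]*-c[1]/-c[2]+p["cy"]
for X in([538.7,-8,313],[549.6,-67,313],[538.7,-8,335],[549.6,-67,335]):
    u,v=proj(X); q=(int((u-270)*5),int((v-180)*4.2)); print(X,round(u),round(v),q); cv2.circle(f,q,4,(0,255,0),-1)
P=pts(p,np.ones((480,640),bool)); m=(P[:,2]>304)&(P[:,2]<370)&(abs(P[:,0]-545)<110)&(abs(P[:,1]+40)<110)
for lo in range(304,370,8):
    k=m&(P[:,2]>=lo)&(P[:,2]<lo+8); print(lo,k.sum(),P[k].min(0).round() if k.any() else "",P[k].max(0).round() if k.any() else "")
cv2.imwrite("pics/proj.png",f)
E
```

```text
[538.7, -8, 313] 321 219 (254, 165)
[549.6, -67, 313] 342 242 (359, 262)
[538.7, -8, 335] 321 211 (255, 131)
[549.6, -67, 335] 342 235 (362, 230)
304 1 [539. -66. 311.] [539. -66. 311.]
312 38 [529. -68. 312.] [555. -13. 320.]
320 39 [528. -71. 320.] [553. -10. 328.]
328 52 [528. -71. 328.] [553. -10. 336.]
336 44 [528. -72. 336.] [551. -10. 344.]
344 42 [528. -73. 344.] [550.  -9. 352.]
352 46 [528. -73. 352.] [549.  -6. 360.]
360 19 [528. -74. 360.] [545.  -8. 367.]
368 3 [539. -14. 369.] [540. -11. 369.]
```

View pics/proj.png

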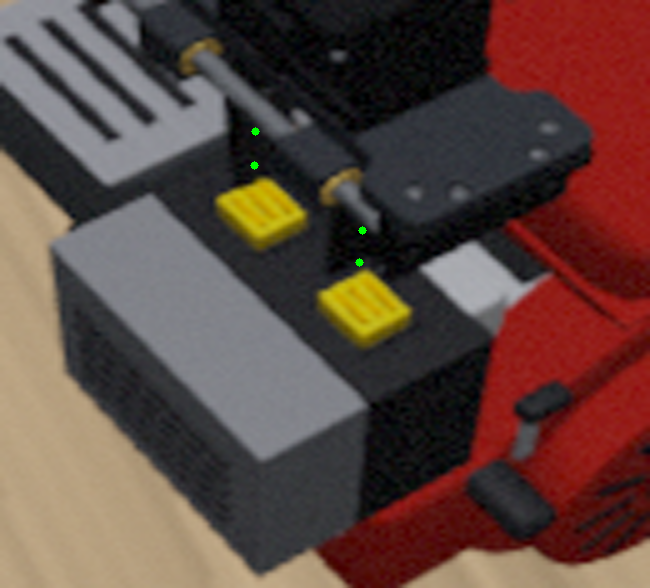

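The black fingers sit where predicted, at (254,165) and (359,262), in line above the two tabs. I correct by 2 mm and descend to just below contact.

>>> servo_tool([
  [-0.2, 0.06, 0, 0, 0, 0, 0.01],
  [0, 0, 0.6, 0, 0, 0, 0.01],
  [0, 0, 0.6, 0, 0, 0, 0.01],
  [0, 0, 0.5, 0, 0, 0, 0.01],
  [0, 0, 0.3, 0, 0, 0, 0.01],
  [0, 0, 0.3, 0, 0, 0, 0.01],
  [0, 0, 0.15, 0, 0, 0, 0.01],
  [0, 0, 0, 0, 0, 0, 0.01],
])

```text
time: 5.15
eef_pos: [545.7, -39.9, 290.3]
tcp_rot: [0.0, 0.641, 0.768, 0.0]
force: [-0.7, -0.4, 1.9]
gripper_width: 47.8
```

>>> servo_tool([
  [0, 0, 0.2, 0, 0, 0, 0.01],
  [0, 0, 0.2, 0, 0, 0, 0.01],
  [0, 0, 0.2, 0, 0, 0, 0.01],
  [0, 0, 0, 0, 0, 0, 0.01],
  [0, 0, 0, 0, 0, 0, 0.01],
  [0, 0, 0, 0, 0, 0, 0.01],
  [0, 0, 0, 0, 0, 0, 0.01],
  [0, 0, 0, 0, 0, 0, 0.01],
])

```text
time: 6.15
eef_pos: [545.7, -40.0, 285.2]
tcp_rot: [0.001, 0.641, 0.768, 0.0]
force: [-3.2, 1.1, 9.9]
gripper_width: 47.9
```

```bash
python3 - <<'E'
from h import *
go([545.3,-39.7,284],100.5)
p=env.camera("scene"); cv2.imwrite("pics/press.png",cv2.resize(p["frame"][170:340,230:430,::-1],None,fx=3,fy=3,interpolation=cv2.INTER_CUBIC))
E
```

```text
t 6.15 pos [545.7 -40.  285.2] w 47.85613437135093 F [-3.15981103  1.11550787  9.94750442]
shift tool cm [ 0.03 -0.04  0.12] turn deg [ 0.07  0.03 -0.24]
```

View pics/press.png

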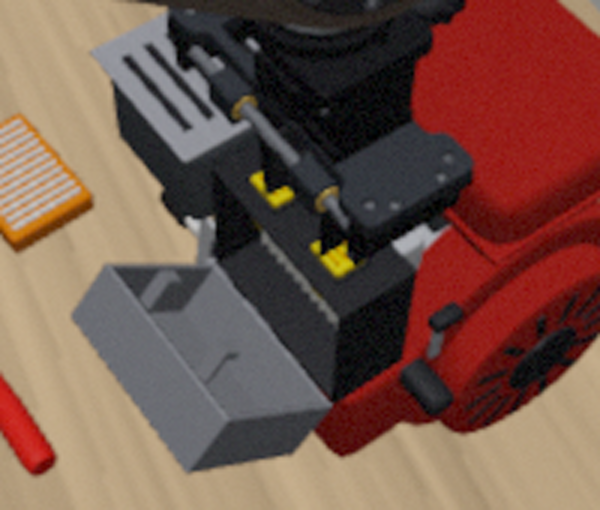

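The cover has swung open, at (200,370) in the crop, with both fingers on the yellow tabs at (270,190) and (335,258). I press 1 mm more and hold for another second so the cover reaches its stop.

>>> servo_tool([
  [0, 0, 0.1, 0, 0, 0, 0.01],
  [0, 0, 0, 0, 0, 0, 0.01],
  [0, 0, 0, 0, 0, 0, 0.01],
  [0, 0, 0, 0, 0, 0, 0.01],
  [0, 0, 0, 0, 0, 0, 0.01],
  [0, 0, 0, 0, 0, 0, 0.01],
  [0, 0, 0, 0, 0, 0, 0.01],
  [0, 0, 0, 0, 0, 0, 0.01],
])

```text
time: 7.2
eef_pos: [545.7, -40.0, 284.3]
tcp_rot: [0.001, 0.641, 0.768, 0.0]
force: [-3.8, 0.2, 10.1]
gripper_width: 48.0
```

```bash
python3 - <<'E'
from h import *
p=env.camera("scene")
for d in env.masks_of("cover",p)[:2]:
    P=pts(p,d["region"]); print(d["conf"],d["region"].sum(),np.percentile(P,[2,50,98],axis=0).round())
# cover angle: front wall, dominant plane by RANSAC-free normals
for d in env.masks_of("cover",p)[:1]:
    P=pts(p,d["region"]); ex=np.array([np.cos(np.radians(10.5)),np.sin(np.radians(10.5))])
    a=P[:,:2]-[545.3,-39.7]; u=a@ex; v=a@[-ex[1],ex[0]]; k=abs(v)<45
    for lo in range(-190,0,15):
        j=k&(u>=lo)&(u<lo+15)
        if j.any(): print(lo,j.sum(),P[j,2].min().round(),P[j,2].max().round())
go([545.3,-39.7,284],100.5)
E
```

```text
0.67 4063 [[ 410. -125.  142.]
 [ 465.  -56.  178.]
 [ 525.   13.  239.]]
0.46 84 [[539. -83. 279.]
 [547. -75. 283.]
 [555. -60. 286.]]
-145 175 191.0 206.0
-130 512 199.0 229.0
-115 229 222.0 234.0
-100 260 163.0 247.0
-85 214 154.0 241.0
-70 198 144.0 157.0
-55 348 139.0 159.0
-40 464 150.0 179.0
-25 26 2.0 177.0
-10 11 2.0 134.0
t 7.35 pos [545.7 -39.9 284.3] w 48.11111256015824 F [-3.09228006 -0.34683912 10.75295182]
shift tool cm [ 0.03 -0.04  0.03] turn deg [ 0.08  0.03 -0.23]
```

The shell's edges fit 1.0 rad: the front corner should be at u≈-137, z≈194, and the rear top at u≈-112, z≈232. Now I lift straight up.

>>> servo_tool([
  [0, 0, -0.3, 0, 0, 0, 0.01],
  [0, 0, -0.5, 0, 0, 0, 0.01],
  [0, 0, -1, 0, 0, 0, 0.01],
  [0, 0, -2, 0, 0, 0, 0.01],
  [0, 0, -3, 0, 0, 0, 0.01],
  [0, 0, -4, 0, 0, 0, 0.01],
  [0, 0, -4, 0, 0, 0, 0.01],
  [0, 0, 0, 0, 0, 0, 0.01],
])

```text
time: 8.35
eef_pos: [546.1, -40.0, 434.0]
tcp_rot: [0.002, 0.641, 0.768, 0.001]
force: [1.0, -0.0, -0.5]
gripper_width: 48.1
```

>>> servo_tool([
  [4, -1.6, 0, 0, 0, 0, 0.01],
  [4, -1.6, 0, 0, 0, 0, 0.01],
  [4, -1.6, 0, 0, 0, 0, 0.01],
  [4, -1.6, 0, 0, 0, 0, 0.01],
  [4, -1.6, 0, 0, 0, 0, 0.01],
  [4, -1.6, 0, 0, 0, 0, 0.01],
  [0, 0, 0, 0, 0, 0, 0.01],
  [0, 0, 0, 0, 0, 0, 0.01],
])

```text
time: 9.35
eef_pos: [408.5, 178.9, 430.6]
tcp_rot: [-0.0, 0.641, 0.768, -0.0]
force: [0.1, 0.6, -0.7]
gripper_width: 47.9
```

```bash
python3 - <<'E'
from h import *
go([545.3,-39.7,400],100.5)
for n in("scene","top"):
    p=env.camera(n); cv2.imwrite(f"pics/{n}9.png",p["frame"][:,:,::-1])
    for t in("tab_l","cover","new_filter","plug_socket","spray_can","screwdriver"):
        for d in env.masks_of(t,p)[:3]:
            P=pts(p,d["region"]); print(n,t,round(d["conf"],2),d["xy"],np.median(P,0).round(1),np.percentile(P,[2,98],axis=0).round().tolist())
E
```

```text
t 9.35 pos [408.5 178.9 430.6] w 47.89501344230078 F [ 0.09137747  0.62266106 -0.69341322]
shift tool cm [-23.95   9.55   3.06] turn deg [-0.04  0.01 -0.21]
scene tab_l 0.68 [322.4, 233.7] [539.4 -14.8 288.9] [[529.0, -24.0, 280.0], [552.0, -1.0, 292.0]]
scene cover 0.83 [292.2, 294.1] [464.1 -56.3 181.2] [[410.0, -125.0, 143.0], [523.0, 12.0, 240.0]]
scene cover 0.67 [346.1, 251.3] [549.8 -72.5 288.9] [[539.0, -83.0, 279.0], [562.0, -58.0, 291.0]]
scene new_filter 0.64 [238.1, 231.0] [433.1 251.6  21.6] [[392.0, 201.0, 5.0], [476.0, 310.0, 26.0]]
scene plug_socket 0.79 [414.3, 379.0] [ 619.9 -256.8   51.2] [[614.0, -265.0, 4.0], [633.0, -246.0, 68.0]]
scene spray_can 0.77 [305.8, 161.6] [639.1 289.  144.7] [[612.0, 273.0, 1.0], [708.0, 393.0, 166.0]]
scene screwdriver 0.58 [234.1, 306.3] [355.   54.3  21.5] [[335.0, 8.0, -0.0], [374.0, 181.0, 27.0]]
scene screwdriver 0.46 [237.9, 230.1] [432.8 251.3  21.5] [[391.0, 201.0, 4.0], [477.0, 310.0, 26.0]]
top tab_l 0.69 [346.7, 250.1] [539.8 -10.  291.2] [[529.0, -22.0, 284.0], [551.0, 2.0, 296.0]]
top cover 0.88 [366.5, 294.8] [466.5 -55.  172.9] [[410.0, -117.0, 144.0], [523.0, 12.0, 240.0]]
top plug_socket 0.42 [438.0, 233.8] [ 622.7 -247.5   55.8] [[614.0, -261.0, -3.0], [639.0, -239.0, 72.0]]
top spray_can 0.59 [225.4, 217.9] [629.6 291.3 135.1] [[610.0, 273.0, 20.0], [658.0, 322.0, 171.0]]
top screwdriver 0.6 [308.6, 335.4] [355.3  68.1  22. ] [[337.0, 12.0, -3.0], [374.0, 155.0, 31.0]]
top screwdriver 0.24 [345.4, 251.5] [539.8  -6.7 291.1] [[529.0, -20.0, 283.0], [549.0, 6.0, 296.0]]
```

View pics/scene9.png

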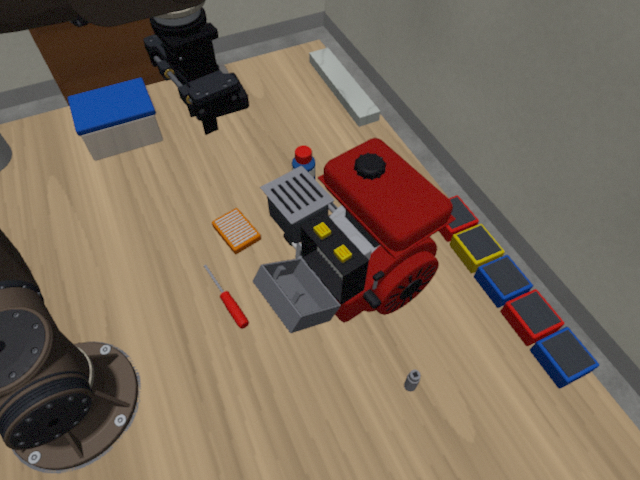

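The cover is open at (295,293) and both tabs are back up at (322,231) and (343,254). The other things are where they were, and the arm is clear.

```bash
python3 -c "
from plant import env; print(env.sign_off())"
```

```text
the job is handed in; nothing more can be done
None
```

The air cleaner is open and the job is handed in. With the fingers 48 mm apart, the arm pressed both yellow tabs down about 5–6 mm at roughly 10 N in total. It held them for about 2 s while the cover swung open by itself, then lifted straight up and moved clear.

- **Cover:** its edges fit the fully open position (about 1.0 rad), and their position had not changed after the release. I had no direct reading of the joint angle.
- **Tabs:** both are back up, at about 289–291 mm, the same heights as before.
- **Bystanders:** filter, socket, can and screwdriver measured within about 3 mm of where they started. In the last top picture the network missed the filter; the scene camera showed it unmoved.
- **Arm:** it is clear of everything, and the force reading is near zero.
- **Disagreement:** the two cameras placed the tabs about 3 mm apart in y, so I aimed at the average, well within the size of the pads.

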